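# Set the check-in scanner to its working height and hold it

### The arm

A 6-joint arm with a two-finger parallel gripper is mounted at the origin on the work surface. World frame = base frame: x ahead of the robot, y to its left, z up, the work surface at z = 0. Lengths are in m, angles in rad, forces in N, time in s.
With the tool pointing down it reaches from about 0.35 to 0.875 m from the base axis. Payload 4.2 kg.
Tool frame: the origin (TCP) lies midway between the tips of the shut fingers; the grasp point (between the pads) lies grasp_offset behind it (grasp_offset is the distance from the TCP to the grasp point, in m); x points along the fingers, y is the direction in which the jaws open and shut, and the axes are right-handed (so a half turn about x gives the same grasp; the last joint's range is limited). The gripper opens to 87 mm and grips with 3 to 60 N. Pads are 19 mm wide; open, the fingers measure 117 mm over their backs; the gripper's body (75 mm by 190 mm) begins 51 mm behind the grasp point.
Start: joints at [1.584, 0.385, 0.008, 0, -1.194, -0.259], TCP at [0.152, 0.606, 0.223] pointing down, gripper open.
Joint ranges: [-3.14, 3.14], [-1.21, 2.06], [-1.07, 1.41], [-3.16, 2.05], [-2.99, -0.16], [-3.1, 3.1]. Speed limits (rad/s): [2.79, 2.79, 3.14, 3.14, 3.14, 3.14].

### API

Orientations are given as [roll, pitch, yaw] about the fixed x, y, z axes, in that order (R = Rz(yaw) Ry(pitch) Rx(roll)).
In Python, from plant import get_obs, read_camera, get_calibration, job_done, grasp_offset gives the robot as it stands. The module is installed in compiled form; this text tells all that it offers.
- The arm moves only by the shell command python3 -m pendant 'ROWS' [OPENING] [FORCE]. ROWS is a JSON object of lists of equal length, an entry for each row: "delta_pos": the shift along the tool's x, y, z in m, a list of three; "turn": the turn about the tool's x in degrees. A call has 1 to 20 rows; each row shifts and turns the pose as measured when the row begins, along the tool's axes as they then stand; what a row does not reach is not made up. A row lasts 1/10 s, in which the tool goes at most 50 mm and 8.59 degrees, less where a joint would pass 70% of its speed; a pose out of reach is approached as far as the arm can. A call is refused whole if a number of a shift passes 0.05 or a number of a turn 8.59, either way. A call with a gripper value outside its range is refused whole. OPENING is the opening, from -1 (shut) to 1 (fully open), so that 0 is half open, set as the call begins (- or left out, the last holds). The fingers move at their own pace and stop on an object; FORCE is the grip in N (left out, the last holds). Time passes only in rows, so rows that do not move let the fingers close. It gives the time, the measured TCP pose, the force and the opening at its end, in the units of the state.
- get_obs(): the state, without advancing time (a new reading comes with each control period).
- read_camera(name): name is "side" or "top"; returns the picture (420x560x3 uint8, blue, green, red); there is no depth.
- get_calibration(name): a dict with "fx", "fy", "cx", "cy" (pixels), "D" ([k1, k2, p1, p2, k3] as OpenCV has them; the pictures are not rectified), "R" (3x3) and "t" (3): a world point X has camera coordinates R X + t. Camera axes: x right, y down, z forward; pixel columns grow to the right and rows downward; lengths in m; the calibration is good to about 2 mm. A picture is of the moment at which its call begins. get_calibration takes no time and is no camera call.
- job_done(): hands the job in, once; it reports no verdict.
The state is a dict: "t": time; "joints": joint angles; "dq": joint speeds; "tau": joint torques, N m; "tool_pos": TCP position; "ee_rot": TCP orientation; "ft_force": force on the tool from outside, world axes, zero at the start; "moment": the same for the moment, N m; "width": finger opening in m.
Only numpy, scipy, OpenCV 4.12 (cv2) and the standard library are available. Lean on these libraries where they do the work, as an engineer would, in place of code of your own. Each camera call takes 0.05 s, during which the arm holds its last target.

### The job

Get the food bank's check-in scanner ready: first pump its suction foot tight by pressing the spring pedal right down to its stop for a moment and letting it come up again. Then take the scanner arm by the grip of its open cam lever, raise it until the top of its collar is level with the underside of the rubber marker ring on the column, and, holding it there, swing the lever fully shut. Finish still gripping the lever, with the arm at the mark and the lever shut; leave the tins, jars, tape, carton and bottle around it where they stand.

Things in the scene. Friction and masses are not known exactly. Their poses are not given: they have to be found in the camera images.
- stand: Bench stand of a barcode scanner; fixed. Grey suction foot (disc 156 mm across, cone to z = 44 mm, boss 36 mm across to z = 85 mm), upright aluminium column 25 mm across, top at z = 296 mm. Origin: on the table, on the column axis; z up. x points along the scanner arm, away from the robot (within 25 degrees). The pedal sticks out towards (-0.42, -0.91) in the stand's x, y.
- pedal (a joint): Steel pump pedal of the suction foot: angle in rad, 0 = up (slopes up outwards by 0.32), 0.32 = level, down on its rubber stop. A spring lifts it: about 4 N at the pad to start it, 7 N on the stop; it comes up again when released. Hinge 60 mm from the column axis at z = 34 mm, level, square to the pedal.
- pedal_pad (a point): Centre of the top of the pedal's black ribbed rubber pad (40 mm along the pedal, 44 mm across), 75 mm out from the hinge. At z = 64 mm with the pedal up, 41 mm with it down; 129 (up) to 135 mm (down) from the column axis. Press it straight down.
- scan_arm: Sliding scanner arm: grey collar (50 mm across, 50 mm high) on the column, bar along x to a black scanner head (66 x 78 x 46 mm) 172 mm out. Carries the cam lever on its -x side. Origin: centre of the collar's underside. Slides up and down the column by 135 mm, cannot turn; starts resting on the boss, origin at z = 85 mm. 0.4 to 0.7 kg with the lever: sinks back down if let go with the lever open.
- collar_top (a point): Centre of the collar's top face, on the column axis, 50 mm above the arm's origin. This is to be level with the underside of the marker ring.
- mark_ring: Black rubber marker ring round the column, 33 mm across, 7 mm high, fixed to the column; it does not stop the collar. Origin: on the column axis at the ring's UNDERSIDE. Between 45 and 100 mm above the collar's top at the start.
- lever (a joint): Cam lever angle about its upright pivot, rad: 0 = fully shut (bar along the stand's +y), growing anticlockwise seen from above as it opens; at angle q the bar points along (-sin q, cos q) in the stand's x, y, so towards the robot when open. Starts at 1.1 to 1.4, stops at 1.45. Stays where left; 2 to 4 N at the grip swings it. Below about 0.1 the cam grips the column.
- lever_grip (a point): Middle of the upright black round grip at the end of the lever, to be pinched from above: 16 mm across, 46 mm tall above the bar, its top 18 mm above and the bar's top 28 mm below this point; 100 mm from the pivot axis. It moves up with the arm and turns with the lever. At z = 144 mm at the start.
- lever_pivot (a point): Point on the lever's upright pivot axis at the same height as lever_grip, 27 mm from the column axis on the stand's -x side; it moves up with the arm.
- food_tin: Bystander: tin 72 mm across, 56 mm high, on the table under the scanner head. Origins of all bystanders: centre of the underside.
- jar_a: Bystander: glass jar of chickpeas 78 mm across, 120 mm high, beside the scanner arm, left or right.
- jar_b: Bystander: glass jar of vegetables 78 mm across, 120 mm high, on the other side of the arm.
- flat_tin: Bystander: flat tin 68 mm across, 34 mm high, beyond the end of the pedal.
- tape_roll: Bystander: roll of parcel tape lying flat, 96 mm across, 48 mm high, left of the stand.
- sauce_carton: Bystander: carton 60 x 90 x 164 mm standing at the far left.
- oil_bottle: Bystander: oil bottle 76 mm across, 221 mm high, standing at the far right.

How it is judged:
On the way, in this order (a step that is already met when the one before it is completed fails the run):
1. the pump pedal of the suction foot is pressed down on its stop (value of joint pedal above 0.29 rad), for 0.1 s.
2. the arm is held by the fingers with its collar at the ring, the lever still open (z of collar_top in the frame of mark_ring between -0.006 and 0.006 m and value of joint lever above 0.7 rad and contact force between the fingers and scan_arm above 1 N), for 0.3 s.
At the end, for the whole second after the job is handed in: The pump pedal has been pressed and is up again (below 0.05 rad), the collar's top is within 6 mm of the underside of the marker ring, the lever is shut (below 0.12 rad), the arm is still, and the fingers still hold the arm by its lever with more than 2 N (z of collar_top in the frame of mark_ring between -0.006 and 0.006 m and value of joint lever below 0.12 rad and value of joint pedal below 0.05 rad and contact force between the fingers and scan_arm above 2 N and linear speed of scan_arm below 0.01 m/s); the arm keeps its last pose, push and grip.
It fails at once if the lever swung nearly shut (below 0.3 rad) while the collar is more than 12 mm from the mark (value of joint lever below 0.3 rad and not (z of collar_top in the frame of mark_ring between -0.012 and 0.012 m)).
It fails at once if a tin, jar, tape roll, carton or bottle shifted by more than 30 mm (distance of any of food_tin, jar_a, jar_b, flat_tin, tape_roll, sauce_carton, oil_bottle from where it was at the start of the episode above 0.03 m).
It also fails if it takes over 64 s, if anything falls off the work surface, if the arm or the gripper's body presses on something with over 40 N, if the wrist force passes 120 N, or if a joint passes its speed limit or range.

## Working session

There is one attempt and no reset: what is moved stays moved. The work goes in short steps, Python scripts to look and compute and a shell command to move; the robot and the scene stay as the last step left them, time stands still between calls to the robot, and variables do not carry over. Pictures are saved under pics/ and viewed, and the job is handed in when it is done.

```bash
mkdir -p pics; python3 - <<'E'
from plant import *
import cv2
print(get_obs(), grasp_offset if not callable(grasp_offset) else grasp_offset())
for n in("side","top"):
    c=get_calibration(n);print(n,c)
    cv2.imwrite(f"pics/{n}0.png",read_camera(n))
E
```

```text
{'t': 0.0, 'joints': array([ 1.58357110e+00,  3.85563353e-01,  6.62996995e-03, -5.10617556e-04,
       -1.19399955e+00, -2.58543738e-01]), 'dq': array([ 2.09711467e-04, -1.22534136e-03,  8.54309510e-05, -7.72066949e-04,
       -1.02415621e-04, -9.46577174e-04]), 'tau': array([-1.18858334e-04, -3.90671253e+01,  1.87405300e+01,  4.21984345e+00,
        1.09161210e-02, -1.88376084e-04]), 'tool_pos': array([0.15193028, 0.60563094, 0.2214554 ]), 'ee_rot': array([ 1.61085684,  1.56860765, -1.77669316]), 'ft_force': array([-0.27203521,  0.10630942, -0.40539663]), 'moment': array([0.01453809, 0.00144536, 0.0325285 ]), 'width': 0.08689180018344987} 0.0187
side {'fx': 408.34764478150015, 'fy': 408.34764478150015, 'cx': 274.8853993604822, 'cy': 208.08213937657763, 'D': array([-0.05633986,  0.        ,  0.        ,  0.        ,  0.        ]), 'R': array([[ 0.88755623, -0.46063423,  0.00774937],
       [-0.31131956, -0.61208412, -0.72693408],
       [ 0.33959399,  0.64278234, -0.68666352]]), 't': array([-0.5585324 ,  0.3188545 ,  0.85299897])}
top {'fx': 476.63947170479184, 'fy': 476.63947170479184, 'cx': 274.42306730133566, 'cy': 210.33496273563154, 'D': array([-0.16654472,  0.        ,  0.        ,  0.        ,  0.        ]), 'R': array([[-0.01576202, -0.99986785, -0.00398079],
       [-0.99833094,  0.01595877, -0.0555037 ],
       [ 0.0555599 ,  0.00309929, -0.99845055]]), 't': array([-0.01153385,  0.64096088,  1.21364543])}
```

View pics/side0.png

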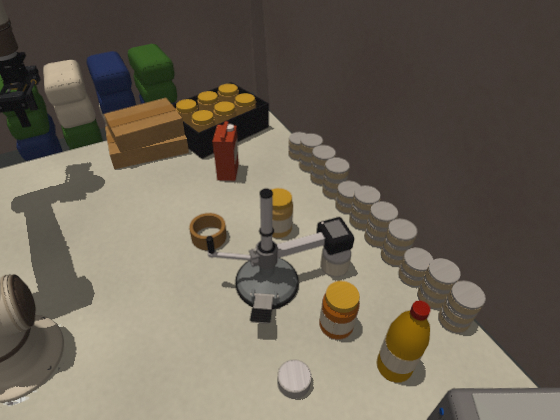

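View pics/top0.png

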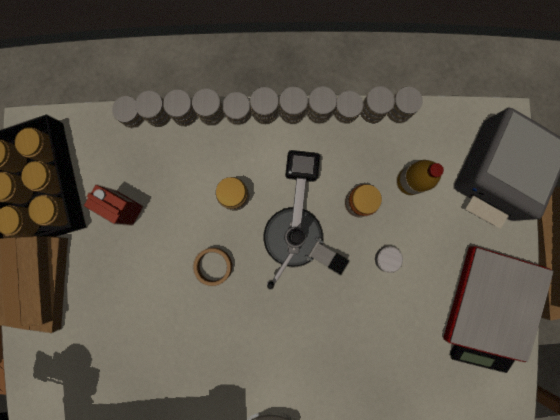

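```bash
python3 - <<'E'
import cv2
s=cv2.imread("pics/side0.png");t=cv2.imread("pics/top0.png")
cv2.imwrite("pics/s1.png",cv2.resize(s[180:330,190:360],None,fx=4,fy=4,interpolation=cv2.INTER_CUBIC)) # 680x600
cv2.imwrite("pics/t1.png",cv2.resize(t[145:295,225:405],None,fx=4,fy=4,interpolation=cv2.INTER_CUBIC))
E
```

```text
(no output)
```

View pics/s1.png

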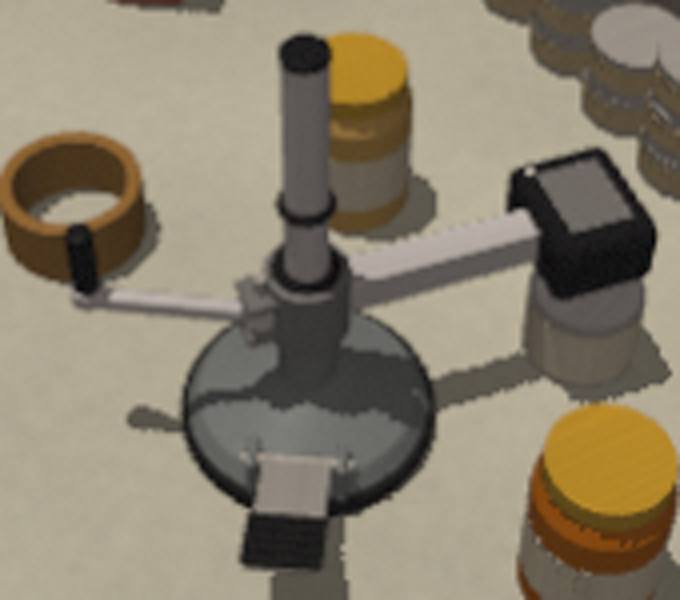

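View pics/t1.png

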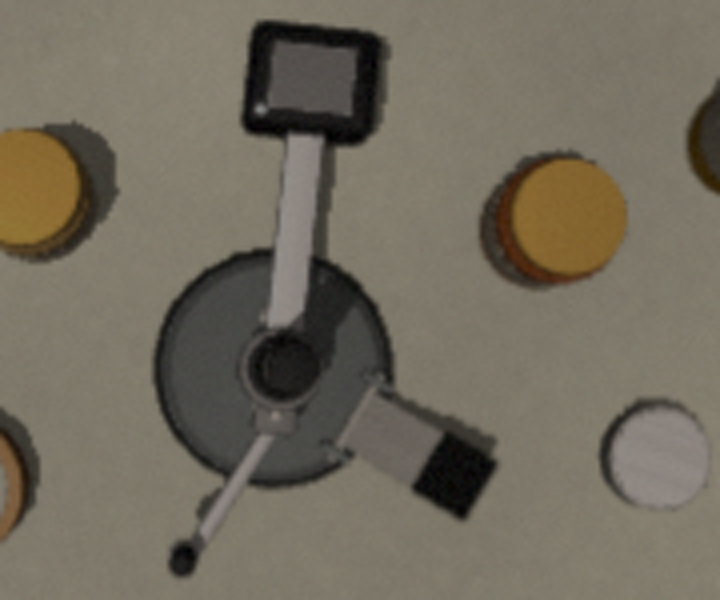

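```bash
cat >h.py <<'E'
import numpy as np,cv2
from plant import *
def cal(n):
    c=get_calibration(n);K=np.array([[c["fx"],0,c["cx"]],[0,c["fy"],c["cy"]],[0,0,1]]);return K,np.array(c["D"]),np.array(c["R"]),np.array(c["t"])
def ray(n,uv):
    K,D,R,t=cal(n);p=cv2.undistortPoints(np.array([[uv]],float),K,D)[0,0]
    return -R.T@t,R.T@np.array([p[0],p[1],1])
def atz(n,uv,z):
    o,d=ray(n,uv);return o+d*(z-o[2])/d[2]
def proj(n,X):
    K,D,R,t=cal(n);return cv2.projectPoints(np.atleast_2d(np.array(X,float)),cv2.Rodrigues(R)[0],t,K,D)[0][:,0]
def tri(uvs,uvt):
    o1,d1=ray("side",uvs);o2,d2=ray("top",uvt);d1/=np.linalg.norm(d1);d2/=np.linalg.norm(d2)
    s=np.linalg.lstsq(np.stack([d1,-d2],1),o2-o1,rcond=None)[0];a=o1+d1*s[0];b=o2+d2*s[1];return (a+b)/2,np.linalg.norm(a-b)
def fs(x,y):return (190+(x+.5)/4-.5,180+(y+.5)/4-.5)
def ft(x,y):return (225+(x+.5)/4-.5,145+(y+.5)/4-.5)
E
python3 - <<'E'
from h import *
r=lambda a:np.round(a,4)
print("coltop",r(atz("top",ft(285,366),.296)),r(atz("side",fs(305,53),.296)),tri(fs(305,53),ft(285,366)))
print("foot",r(atz("top",ft(273,368),.008)))
print("head",r(atz("top",ft(314,80),.135)))
g=atz("top",ft(183,550),.162);print("grip",r(g),tri(fs(79,232),ft(183,550)))
print("gripside",r(atz("side",fs(79,232),.162)))
p=atz("top",ft(456,474),.064);print("pad",r(p)," side",r(atz("side",fs(285,540),.064)))
E
```

```text
coltop [ 0.573  -0.0645  0.296 ] [ 0.5696 -0.0718  0.296 ] (array([ 0.57304187, -0.06481769,  0.28915897]), np.float64(2.0590974624553522e-05))
foot [ 0.5721 -0.0685  0.008 ]
head [ 0.7409 -0.0913  0.135 ]
grip [ 0.4696 -0.0104  0.162 ] (array([ 0.46540535, -0.00894262,  0.15752996]), np.float64(0.008014199174531013))
gripside [ 0.4607 -0.0113  0.162 ]
pad [ 0.5043 -0.1791  0.064 ]  side [ 0.5018 -0.18    0.064 ]
```

```bash
cat >>h.py <<'E'
def model(p):
    x,y,th,q,zr=p;ex=np.array([np.cos(th),np.sin(th),0]);ey=np.array([-np.sin(th),np.cos(th),0]);O=np.array([x,y,0]);ez=np.array([0,0,1.])
    piv=O-.027*ex+.144*ez;grip=piv+.1*(-np.sin(q)*ex+np.cos(q)*ey)
    pd=(-.42*ex-.91*ey);pd/=np.linalg.norm(pd)
    return dict(ct=O+.296*ez,head=O+.172*ex+.144*ez,grip=grip,gtop=grip+.018*ez,gbot=grip-.028*ez,pad=O+.129*pd+.064*ez,piv=piv,O=O,ring=O+zr*ez,col=O+.135*ez)
E
python3 - <<'E'
from h import *
from scipy.optimize import least_squares
obs=[("side","ct",fs(305,53)),("top","ct",ft(285,366)),("top","gtop",ft(183,550)),("side","gtop",fs(79,232)),("side","gbot",fs(88,292)),("top","pad",ft(456,474)),("side","pad",fs(285,540)),("top","O",ft(273,368)),("top","head",ft(314,80))]
def f(p):
    m=model([*p,.2]);return np.concatenate([proj(n,m[k])[0]-uv for n,k,uv in obs])
s=least_squares(f,[.572,-.067,-.14,1.2]);print(s.x);print(s.fun.reshape(-1,2).round(2))
m=model([*s.x,.2]);print({k:v.round(4) for k,v in m.items()})
c=s.x
for n,off in(("side",(190,180)),("top",(225,145))):
    im=cv2.imread(f"pics/{'s' if n=='side' else 't'}1.png")
    def circ(ctr,r,col):
        a=np.linspace(0,2*np.pi,60);P=ctr+r*np.stack([np.cos(a),np.sin(a),0*a],1)
        u=((proj(n,P)-off)+.5)*4-.5;cv2.polylines(im,[u.round().astype(int)],True,col,1)
    O=np.array([*c[:2],0.]);z=np.array([0,0,1.])
    circ(O+z*.296,.0125,(0,0,255));circ(O+z*.135,.025,(0,255,0));circ(O,.078,(255,0,0))
    circ(m["gtop"],.008,(0,255,255));circ(m["gbot"],.008,(0,255,255))
    for zr in (.19,.2,.21): circ(O+z*zr,.0165,(255,0,255))
    circ(m["pad"],.02,(255,255,0))
    cv2.imwrite(f"pics/ov_{n}.png",im)
E
```

```text
[ 0.5719887  -0.06909078 -0.12665597  1.11029513]
[[ 0.46 -1.18]
 [ 2.29  0.48]
 [ 0.    3.37]
 [ 0.38 -0.49]
 [ 0.21 -1.74]
 [-0.27  0.32]
 [ 0.43 -0.88]
 [ 0.11  0.03]
 [-0.02 -1.32]]
{'ct': array([ 0.572 , -0.0691,  0.296 ]), 'head': array([ 0.7426, -0.0908,  0.144 ]), 'grip': array([ 0.462 , -0.0103,  0.144 ]), 'gtop': array([ 0.462 , -0.0103,  0.162 ]), 'gbot': array([ 0.462 , -0.0103,  0.116 ]), 'pad': array([ 0.5036, -0.1785,  0.064 ]), 'piv': array([ 0.5452, -0.0657,  0.144 ]), 'O': array([ 0.572 , -0.0691,  0.    ]), 'ring': array([ 0.572 , -0.0691,  0.2   ]), 'col': array([ 0.572 , -0.0691,  0.135 ])}
```

View pics/ov_side.png

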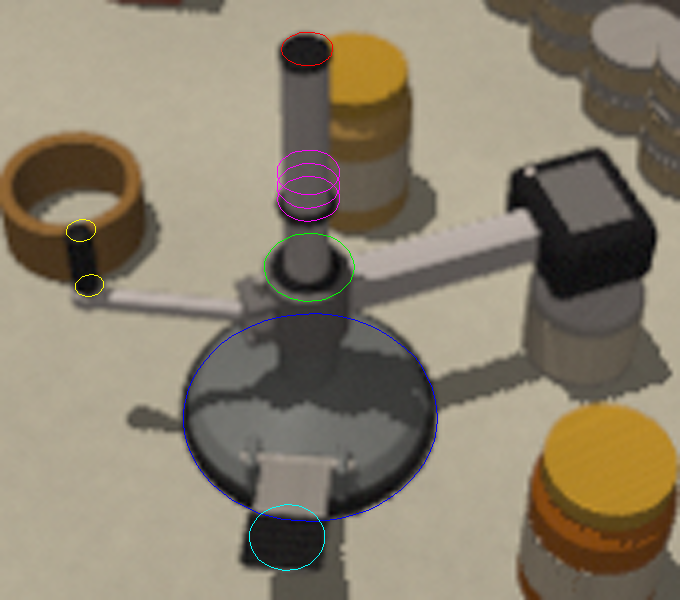

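View pics/ov_top.png

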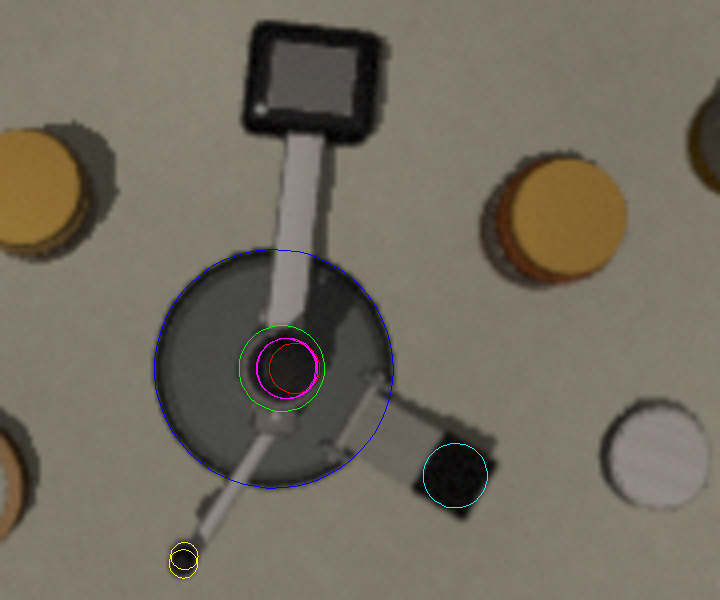

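```bash
python3 - <<'E'
import cv2
s=cv2.imread("pics/side0.png")
a=cv2.resize(s[185:265,245:300],None,fx=7,fy=7,interpolation=cv2.INTER_CUBIC)
a=cv2.convertScaleAbs(a,alpha=1.6)
for i in range(0,80,10): cv2.putText(a,str(185+i),(0,i*7+8),0,.4,(0,0,255));cv2.line(a,(0,i*7),(385,i*7),(0,0,255),1)
cv2.imwrite("pics/z1.png",a)
E
```

```text
(no output)
```

View pics/z1.png

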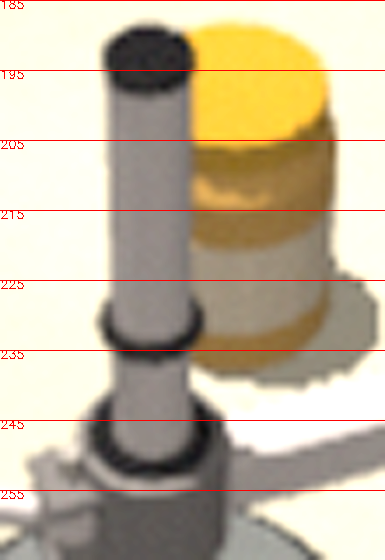

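```bash
python3 - <<'E'
from h import *
a=np.linspace(0,2*np.pi,360)
O=np.array([.572,-.0691,0])
def bot(z,r):
    return proj("side",O+[0,0,z]+r*np.stack([np.cos(a),np.sin(a),0*a],1))[:,1]
for z in (.18,.185,.187,.19,.195):print(z,bot(z,.0165).max(),bot(z+.007,.0165).min())
print(bot(.135,.025).max(),bot(.135,.025).min(),bot(.296,.0125).min())
s=cv2.imread("pics/side0.png").astype(int).sum(2)
for c in (264,265,266,267,268): print(c,s[224:262,c])
E
```

```text
0.18 237.99890094973895 224.5757172734484
0.185 236.40103270851122 222.9593948047543
0.187 235.7582813900904 222.30931822349936
0.19 234.7902634782353 221.33037424413217
0.195 233.16644500091863 219.68851424383067
254.79176730753713 237.8840786797351 187.54275954855538
264 [264 266 263 266 266 262 266 266 257 209 108  79 152 234 257 258 257 261
 257 259 259 261 263 266 262 234 157  90  79 232 331 283 177 165 166 161
 165 162]
265 [266 261 262 264 261 258 263 263 264 221 127  75 150 233 262 257 266 267
 263 262 262 261 263 262 261 256 192  73  88 205 308 280 172 165 161 169
 169 167]
266 [265 265 260 267 263 269 263 265 264 218 111  83 131 224 262 265 265 262
 265 263 263 263 263 260 260 259 208  77  91 180 293 276 173 166 167 169
 162 170]
267 [262 258 262 264 265 263 261 267 264 217 101  83 115 215 266 266 264 263
 263 270 263 263 264 265 261 264 205  68  81 178 289 266 172 163 165 164
 169 163]
268 [264 261 261 258 257 262 258 263 261 209  90  78 161 241 265 259 260 260
 262 255 259 259 257 262 258 239 164  57  64 214 301 262 168 165 165 162
 166 169]
```

```bash
cat >>h.py <<'E'
from scipy.spatial.transform import Rotation as Ro
def to(target,yawy=None):
    o=get_obs();R=Ro.from_euler("xyz",o["ee_rot"]).as_matrix()
    d=R.T@(np.array(target)-o["tool_pos"])
    yd=np.degrees(np.arctan2(R[1,1],R[0,1]))
    print("pos",o["tool_pos"].round(4),"x",R[:,0].round(3),"yaw of y",round(yd,1),"j6",round(o["joints"][5],3),"F",o["ft_force"].round(1),"w",round(o["width"],4),"t",round(o["t"],2))
    print("delta tool",d.round(4))
    if yawy is not None: print("turn", -(((yawy-yd)+90)%180-90))
E
python3 - <<'E'
from h import *
to([.504,-.1785,.24],-20)
for n,uv,z in(("jarR",(365,200),.12),("jarL",(231,193),.12),("flat",(389,259),.034)):print(n,atz("top",uv,z).round(3))
E
```

```text
pos [0.1519 0.6057 0.2215] x [-0.    -0.002 -1.   ] yaw of y -104.1 j6 -0.259 F [ 0.2 -0.9  0.3] w 0.087 t 0.1
delta tool [-0.017   0.6749 -0.5324]
turn -84.0943510888024
jarR [ 0.656 -0.238  0.12 ]
jarL [0.678 0.081 0.12 ]
flat [ 0.51  -0.313  0.034]
```

```bash
python3 -m pendant '{"delta_pos":[[-0.005,0,0],[-0.005,0,0],[-0.005,0,0],[-0.005,0,0],[0,0,0],[0,0,0],[0,0,0],[0,0,0],[0,0,0],[0,0,0],[0,0,0],[0,0,0],[0,0,0],[0,0,0],[0,0,0],[0,0,0]],"turn":[8.5,8.5,8.5,8.5,8.5,8.5,8.5,8.5,8.5,8.5,8.5,8.5,8.5,8.5,8.5,8.5]}' -1 20
python3 - <<'E'
from h import *
to([.40,.10,.245],-60)
E
```

```text
t: 1.7
tool_pos: [0.1506, 0.6003, 0.2313]
ee_rot: [-2.268, 1.547, -1.777]
ft_force: [-0.3, -0.7, -0.2]
width: 0.0005
pos [0.1506 0.6003 0.2313] x [-0.005 -0.023 -1.   ] yaw of y 118.1 j6 -2.662 F [-0.3 -0.7 -0.2] w 0.0005 t 1.7
delta tool [-0.0034 -0.5589 -0.0161]
turn -1.8553808850271025
```

```bash
python3 -m pendant '{"delta_pos":[[-0.001,-0.045,-0.0015],[-0.001,-0.045,-0.0015],[-0.001,-0.045,-0.0015],[-0.001,-0.045,-0.0015],[-0.001,-0.045,-0.0015],[-0.001,-0.045,-0.0015],[-0.001,-0.045,-0.0015],[-0.001,-0.045,-0.0015],[-0.001,-0.045,-0.0015],[-0.001,-0.045,-0.0015],[-0.001,-0.045,-0.0015],[-0.001,-0.045,-0.0015]],"turn":[0,0,0,0,0,0,0,0,0,0,0,0]}' 
python3 - <<'E'
from h import *
to([.504,-.1785,.24],-60)
E
```

```text
t: 2.9
tool_pos: [0.392, 0.0988, 0.2502]
ee_rot: [-2.278, 1.539, -1.779]
ft_force: [0.4, 0.9, 0.5]
width: 0.0001
pos [0.392  0.0988 0.2502] x [-0.006 -0.031 -1.   ] yaw of y 118.6 j6 -1.75 F [0.4 0.9 0.5] w 0.0001 t 2.9
delta tool [ 0.018  -0.2968 -0.0341]
turn -1.3942951692587258
```

```bash
python3 -m pendant '{"delta_pos":[[0.002,-0.04,-0.005],[0.002,-0.04,-0.005],[0.002,-0.04,-0.005],[0.002,-0.04,-0.005],[0.002,-0.04,-0.005],[0.002,-0.04,-0.005],[0.002,-0.04,-0.005],[0,0,0],[0,0,0]],"turn":[0,0,0,0,0,0,0,0,0]}' 
python3 - <<'E'
from h import *
to([.504,-.1785,.075],-60)
E
```

```text
t: 3.8
tool_pos: [0.4962, -0.1811, 0.2402]
ee_rot: [-2.419, 1.54, -1.929]
ft_force: [-0.6, 0.4, -0.6]
width: 0.0005
pos [ 0.4962 -0.1811  0.2402] x [-0.011 -0.029 -1.   ] yaw of y 118.1 j6 -1.068 F [-0.6  0.4 -0.6] w 0.0005 t 3.8
delta tool [0.165  0.002  0.0119]
turn -1.9038944541466947
```

```bash
python3 -m pendant '{"delta_pos":[[0.025,0,0.002],[0.025,0,0.002],[0.025,0,0.001],[0.025,0,0.001],[0.02,0,0],[0.02,0,0],[0.01,0,0],[0,0,0]],"turn":[0,0,0,0,0,0,0,0]}' 
python3 - <<'E'
from h import *
to([.501,-.180,.041],-60)
cv2.imwrite("pics/s2.png",cv2.resize(read_camera("side")[180:330,190:360],None,fx=4,fy=4,interpolation=cv2.INTER_CUBIC))
E
```

```text
t: 4.6
tool_pos: [0.4987, -0.1747, 0.0872]
ee_rot: [-2.329, 1.542, -1.828]
ft_force: [0.3, 0.3, -0.2]
width: 0.0006
pos [ 0.4987 -0.1747  0.0872] x [-0.007 -0.028 -1.   ] yaw of y 118.7 j6 -1.085 F [ 0.3  0.3 -0.2] w 0.0006 t 4.6
delta tool [ 0.0463 -0.0048  0.0003]
turn -1.3103903357126683
```

View pics/s2.png

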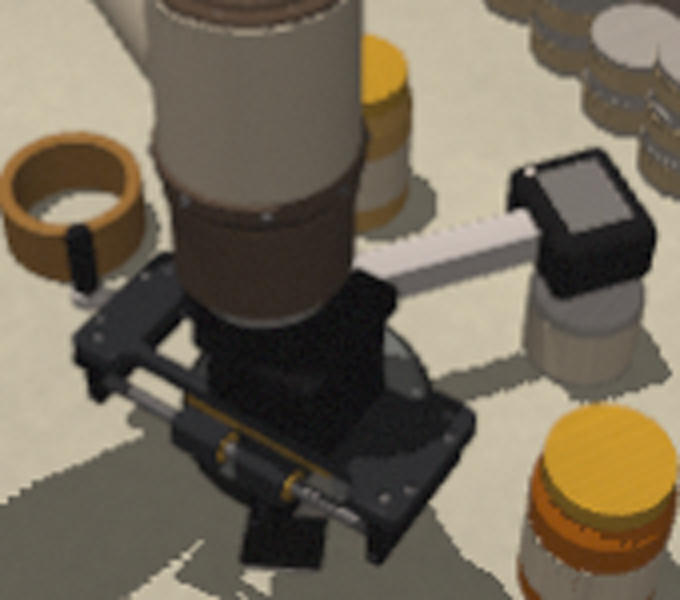

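```bash
python3 -m pendant '{"delta_pos":[[0.010,-0.002,0],[0.010,-0.002,0],[0.008,-0.001,0],[0.007,0,0]],"turn":[0,0,0,0]}' 
python3 - <<'E'
from h import *
to([.501,-.180,.041],-60)
E
```

```text
t: 5.05
tool_pos: [0.5045, -0.1807, 0.0553]
ee_rot: [-2.016, 1.541, -1.513]
ft_force: [-2.0, -2.2, 5.0]
width: 0.0004
pos [ 0.5045 -0.1807  0.0553] x [ 0.002 -0.03  -1.   ] yaw of y 118.8 j6 -1.079 F [-2.  -2.2  5. ] w 0.0004 t 5.05
delta tool [ 0.0143  0.0027 -0.0025]
turn -1.1805288610380558
```

Contact at about 5 N, as expected. Pressing on to the stop.

```bash
python3 -m pendant '{"delta_pos":[[0.007,0.001,-0.001],[0.007,0.001,-0.001],[0.006,0,0],[0.005,0,0],[0.005,0,0]],"turn":[0,0,0,0,0]}' 
python3 - <<'E'
from h import *
to([.501,-.180,.041],-60)
E
```

```text
t: 5.55
tool_pos: [0.5036, -0.1825, 0.041]
ee_rot: [-1.972, 1.534, -1.463]
ft_force: [-11.9, 9.0, 36.3]
width: 0.0006
pos [ 0.5036 -0.1825  0.041 ] x [ 0.004 -0.037 -0.999] yaw of y 119.2 j6 -1.085 F [-11.9   9.   36.3] w 0.0006 t 5.55
delta tool [-0.0002  0.0035 -0.0011]
turn -0.8101602596016164
```

```bash
python3 -m pendant '{"delta_pos":[[0.003,0,0],[0.003,0,0],[0.003,0,0]],"turn":[0,0,0]}' 
python3 -m pendant '{"delta_pos":[[-0.01,0,0],[-0.02,0,0],[-0.03,0,0],[-0.03,0,0],[-0.04,0,0],[-0.04,0,0],[-0.03,0,0]],"turn":[0,0,0,0,0,0,0]}' 
python3 - <<'E'
from h import *
to([.42,-.08,.24],-124)
E
```

```text
t: 5.85
tool_pos: [0.5036, -0.1825, 0.0412]
ee_rot: [-1.9, 1.531, -1.389]
ft_force: [-8.5, 5.1, 24.0]
width: 0.0001
t: 6.55
tool_pos: [0.5016, -0.1737, 0.2428]
ee_rot: [-1.933, 1.535, -1.424]
ft_force: [1.3, 0.5, -0.3]
width: 0.0006
pos [ 0.5016 -0.1737  0.2428] x [ 0.005 -0.035 -0.999] yaw of y 119.2 j6 -1.071 F [ 1.3  0.5 -0.3] w 0.0006 t 6.55
delta tool [-0.0009  0.1216 -0.0255]
turn 63.200302550142
```

```bash
python3 -m pendant '{"delta_pos":[[0,0.04,-0.005],[0,0.04,-0.005],[0,0.04,-0.005],[0,0.04,-0.005],[0,0,0],[0,0,0],[0,0,0],[0,0,0],[0,0,0],[0,0,0],[0,0,0],[0,0,0],[0,0,0],[0,0,0],[0,0,0],[0,0,0],[0,0,0],[0,0,0]],"turn":[0,0,0,0,-8.5,-8.5,-8.5,-8.5,-8.5,-8.5,-8.5,-8.5,-8.5,-8.5,-8.5,-8.5,-8.5,-6]}' 1 20
python3 - <<'E'
from h import *
to([.462,-.0103,.23],-124)
s=read_camera("side");t=read_camera("top")
cv2.imwrite("pics/s3.png",s);cv2.imwrite("pics/t3.png",t)
E
```

```text
t: 8.35
tool_pos: [0.4074, -0.0372, 0.2329]
ee_rot: [2.863, 1.537, -0.856]
ft_force: [-0.1, -0.2, -0.8]
width: 0.0872
pos [ 0.4074 -0.0372  0.2329] x [ 0.022 -0.026 -0.999] yaw of y -123.1 j6 0.641 F [-0.1 -0.2 -0.8] w 0.0872 t 8.35
delta tool [ 0.0034 -0.0523 -0.031 ]
turn 0.9142027701409319
```

View pics/s3.png

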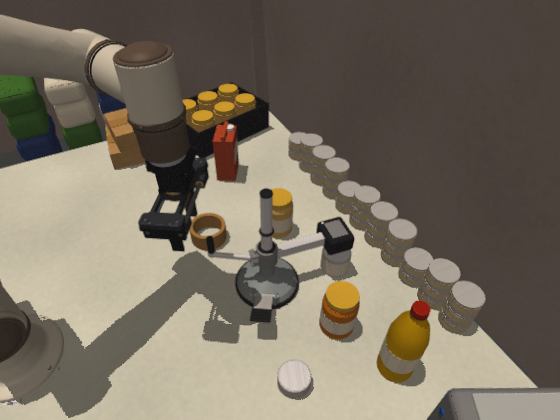

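```bash
python3 -m pendant '{"delta_pos":[[0.001,-0.02,-0.01],[0.001,-0.02,-0.01],[0,-0.015,-0.01],[0,0,0],[0,0,0]],"turn":[0,0,0,0,0]}'
python3 - <<'E'
from h import *
to([.462,-.0103,.122],-123.7)
E
```

```text
t: 8.95
tool_pos: [0.4639, -0.0072, 0.2296]
ee_rot: [2.884, 1.538, -0.854]
ft_force: [-0.2, 0.0, -1.0]
width: 0.087
pos [ 0.4639 -0.0072  0.2296] x [ 0.021 -0.025 -0.999] yaw of y -124.2 j6 0.6 F [-0.2  0.  -1. ] w 0.087 t 8.95
delta tool [0.1076 0.0028 0.0032]
turn -0.5269288867900173
```

```bash
python3 -m pendant '{"delta_pos":[[0.02,0.001,0.001],[0.02,0.001,0.001],[0.01,0,0],[0,0,0]],"turn":[0,0,0,0]}'
python3 - <<'E'
from h import *
to([.462,-.0103,.122],-123.7)
s=read_camera("side");t=read_camera("top")
cv2.imwrite("pics/s4.png",np.hstack([cv2.resize(s[190:280,170:260],None,fx=4,fy=4,interpolation=cv2.INTER_CUBIC),cv2.resize(t[220:310,230:320],None,fx=4,fy=4,interpolation=cv2.INTER_CUBIC)]))
E
```

```text
t: 9.35
tool_pos: [0.4603, -0.0099, 0.1786]
ee_rot: [2.945, 1.538, -0.799]
ft_force: [0.5, 0.9, 0.8]
width: 0.0872
pos [ 0.4603 -0.0099  0.1786] x [ 0.023 -0.024 -0.999] yaw of y -124.5 j6 0.593 F [0.5 0.9 0.8] w 0.0872 t 9.35
delta tool [ 0.0566 -0.001   0.0002]
turn -0.8368943852507869
```

View pics/s4.png

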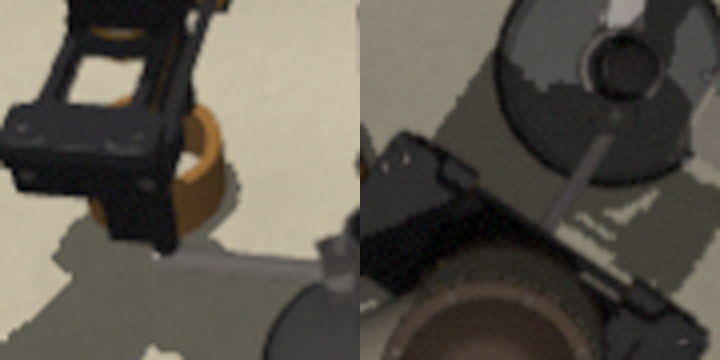

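```bash
python3 -m pendant '{"delta_pos":[[0.015,0,0],[0.015,0,0],[0.013,0,0],[0.01,0,0],[0,0,0]],"turn":[0,0,0,0,0]}'
python3 - <<'E'
from h import *
to([.462,-.0103,.122],-123.7)
E
```

```text
t: 9.95
tool_pos: [0.4675, -0.0099, 0.1312]
ee_rot: [-3.011, 1.527, -0.472]
ft_force: [0.1, 0.3, 0.5]
width: 0.087
pos [ 0.4675 -0.0099  0.1312] x [ 0.039 -0.02  -0.999] yaw of y -124.5 j6 0.588 F [0.1 0.3 0.5] w 0.087 t 9.95
delta tool [0.009  0.0035 0.0047]
turn -0.8019619317591946
```

```bash
python3 -m pendant '{"delta_pos":[[0.006,0.003,0.003],[0.004,0.002,0.002],[0,0,0]],"turn":[0,0,0]}'
python3 - <<'E'
from h import *
to([.462,-.0103,.122],-123.7)
E
python3 -m pendant '{"delta_pos":[[0,0,0],[0,0,0],[0,0,0],[0,0,0],[0,0,0],[0,0,0]],"turn":[0,0,0,0,0,0]}' -1 40
python3 - <<'E'
from h import *
to([.462,-.0103,.122],-123.7)
E
```

```text
t: 10.25
tool_pos: [0.4616, -0.0112, 0.1219]
ee_rot: [-2.964, 1.524, -0.425]
ft_force: [-0.6, -0.3, -0.3]
width: 0.0871
pos [ 0.4616 -0.0112  0.1219] x [ 0.043 -0.019 -0.999] yaw of y -124.5 j6 0.584 F [-0.6 -0.3 -0.3] w 0.0871 t 10.25
delta tool [-0.0001 -0.0009  0.0002]
turn -0.7887716778560332
t: 10.85
tool_pos: [0.4625, -0.0109, 0.1232]
ee_rot: [-2.93, 1.522, -0.39]
ft_force: [0.6, -0.4, -0.0]
width: 0.0471
pos [ 0.4625 -0.0109  0.1232] x [ 0.045 -0.019 -0.999] yaw of y -124.5 j6 0.583 F [ 0.6 -0.4 -0. ] w 0.0471 t 10.85
delta tool [ 0.0011 -0.0002  0.0008]
turn -0.7656573405207325
```

```bash

python3 -m pendant '{"delta_pos":[[0,0,0],[0,0,0],[0,0,0],[0,0,0],[0,0,0],[0,0,0],[0,0,0],[0,0,0]],"turn":[0,0,0,0,0,0,0,0]}' -1 40
python3 - <<'E'
from h import *
to([.462,-.0103,.122],-123.7)
E
```

```text
t: 11.65
tool_pos: [0.4625, -0.0109, 0.1231]
ee_rot: [-2.949, 1.522, -0.408]
ft_force: [0.0, 0.6, -1.0]
width: 0.0153
pos [ 0.4625 -0.0109  0.1231] x [ 0.045 -0.019 -0.999] yaw of y -124.4 j6 0.583 F [ 0.   0.6 -1. ] w 0.0153 t 11.65
delta tool [ 0.0011 -0.0002  0.0008]
turn -0.7391845439013878
```

```bash

python3 - <<'E'
from h import *
to([.4625,-.0109,.1231+.0515],-123.7)
E
python3 -m pendant '{"delta_pos":[[-0.01,0,0.0004],[-0.01,0,0.0004],[-0.01,0,0.0004],[-0.01,0,0.0004],[0,0,0]],"turn":[0,0,0,0,0]}'
python3 - <<'E'
from h import *
to([.4625,-.0109,.1231+.0515],-123.7)
E
```

```text
pos [ 0.4625 -0.0109  0.1231] x [ 0.045 -0.019 -0.999] yaw of y -124.4 j6 0.583 F [ 0.   0.6 -1. ] w 0.0153 t 11.65
delta tool [-0.0514 -0.0005 -0.0024]
turn -0.7391845439013878
t: 12.15
tool_pos: [0.4625, -0.0111, 0.1619]
ee_rot: [-2.962, 1.517, -0.421]
ft_force: [2.1, 1.0, -5.8]
width: 0.0153
pos [ 0.4625 -0.0111  0.1619] x [ 0.049 -0.022 -0.999] yaw of y -124.4 j6 0.584 F [ 2.1  1.  -5.8] w 0.0153 t 12.15
delta tool [-0.0127 -0.0002 -0.0006]
turn -0.717215450634825
```

```bash

python3 -m pendant '{"delta_pos":[[-0.007,0,0],[-0.005,0,0],[-0.001,0,0],[0,0,0]],"turn":[0,0,0,0]}'
python3 - <<'E'
from h import *
to([.4625,-.0109,.1231+.0515],-123.7)
s=read_camera("side");cv2.imwrite("pics/s5f.png",s)
a=cv2.resize(s[185:265,235:315],None,fx=7,fy=7,interpolation=cv2.INTER_CUBIC)
a=cv2.convertScaleAbs(a,alpha=1.6)
for i in range(0,80,10): cv2.putText(a,str(185+i),(0,i*7+8),0,.4,(0,0,255));cv2.line(a,(0,i*7),(30,i*7),(0,0,255),1)
cv2.imwrite("pics/s5.png",a)
S=s.astype(int).sum(2)
for c in (264,266,268): print(c,S[220:262,c])
O=np.array([.572,-.0691,0]);aa=np.linspace(0,2*np.pi,360)
for z in(.18,.185,.19):
  P=lambda r:proj("side",O+[0,0,z]+r*np.stack([np.cos(aa),np.sin(aa),0*aa],1))[:,1]
  print(z,P(.025).max(),P(.025).min(),P(.0165).max())
E
```

```text
t: 12.55
tool_pos: [0.4624, -0.0112, 0.1724]
ee_rot: [-2.973, 1.517, -0.432]
ft_force: [4.0, -1.2, -5.7]
width: 0.0149
pos [ 0.4624 -0.0112  0.1724] x [ 0.049 -0.023 -0.999] yaw of y -124.4 j6 0.585 F [ 4.  -1.2 -5.7] w 0.0149 t 12.55
delta tool [-0.0022 -0.0004 -0.0001]
turn -0.7248902657719754
264 [284 286 290 285 288 283 290 289 288 285 288 288 277 228 120  88  86 100
 244 357 307 183 178 180 177 181 178 178 178 180 177 180 176 175 203 257
 278 279 279 280 281 280]
266 [288 292 284 282 287 287 287 286 283 283 284 286 286 233 121  99  85  85
 245 348 300 176 179 178 175 179 178 181 180 180 174 180 179 177 197 250
 288 284 288 283 285 284]
268 [279 284 280 280 278 280 281 280 284 282 282 277 281 224  86  82  84  91
 250 333 270 181 179 182 176 176 175 181 178 183 175 180 181 180 194 248
 283 286 280 283 281 284]
0.18 240.97867717903068 224.03338662812814 237.99890094973895
0.185 239.381523419706 222.43481545276967 236.40103270851122
0.19 237.771366589727 220.82384321040425 234.7902634782353
```

View pics/s5.png

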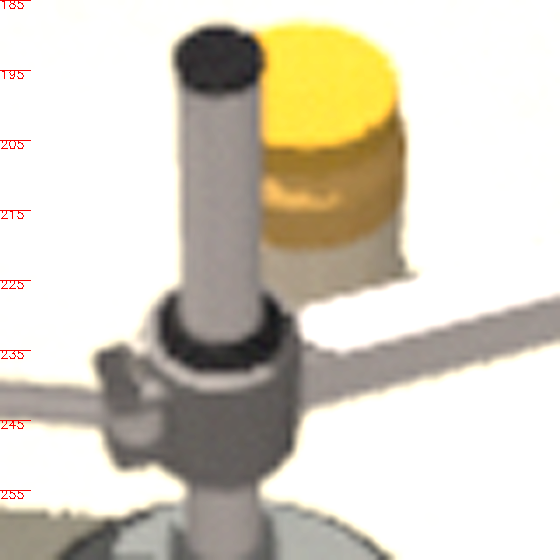

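```bash

python3 -m pendant '{"delta_pos":[[-0.002,0,0],[-0.0015,0,0],[0,0,0],[0,0,0]],"turn":[0,0,0,0]}'
python3 - <<'E'
from h import *
to([.4625,-.0109,.1231+.0520],-123.7)
s=read_camera("side");cv2.imwrite("pics/s6f.png",s)
a=cv2.resize(s[200:260,235:315],None,fx=9,fy=9,interpolation=cv2.INTER_CUBIC)
a=cv2.convertScaleAbs(a,alpha=1.6)
cv2.imwrite("pics/s6.png",a)
S=s.astype(int).sum(2)
for c in (264,266,268): print(c,S[225:245,c])
E
```

```text
t: 13.0
tool_pos: [0.4624, -0.0112, 0.1744]
ee_rot: [-2.987, 1.517, -0.446]
ft_force: [4.1, -1.3, -5.4]
width: 0.0149
pos [ 0.4624 -0.0112  0.1744] x [ 0.048 -0.023 -0.999] yaw of y -124.4 j6 0.585 F [ 4.1 -1.3 -5.4] w 0.0149 t 13.0
delta tool [-0.0007 -0.0003  0.    ]
turn -0.7191894642608503
264 [285 285 280 289 284 288 288 281 226 120  86  91 155 294 306 195 179 176
 175 181]
266 [285 283 283 289 284 282 285 291 237 123  97  89 103 278 321 198 181 177
 176 182]
268 [283 281 283 283 285 283 282 285 227  85  95  77 184 303 310 188 177 176
 181 177]
```

View pics/s6.png

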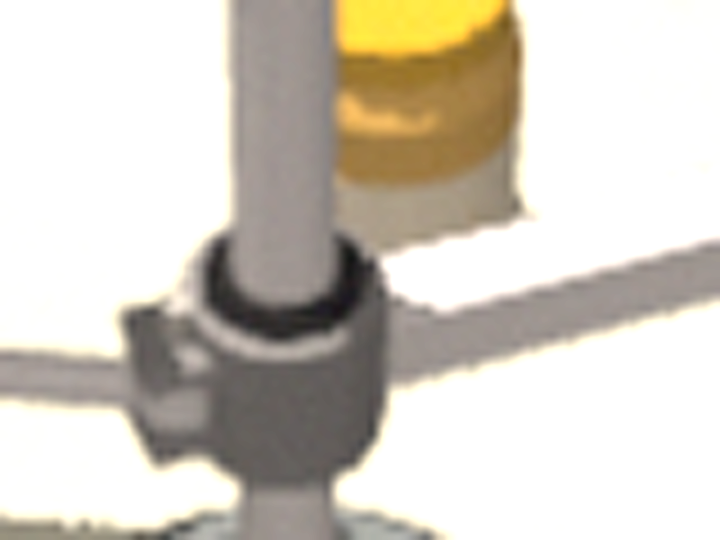

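```bash

python3 -m pendant '{"delta_pos":[[-0.0015,0,0],[0,0,0],[0,0,0],[0,0,0],[0,0,0]],"turn":[0,0,0,0,0]}'
python3 - <<'E'
from h import *
to([.4625,-.0109,.1231+.0520],-123.7)
p=np.array([.5452,-.0657]);g=np.array([.4624,-.0112]);print(np.linalg.norm(g-p),np.degrees(np.arctan2(*(g-p)[::-1])))
S=read_camera("side").astype(int).sum(2)
for c in (264,266,268): print(c,S[225:245,c])
E
```

```text
t: 13.55
tool_pos: [0.4624, -0.0112, 0.1754]
ee_rot: [-2.99, 1.517, -0.449]
ft_force: [3.7, -2.4, -4.9]
width: 0.0148
pos [ 0.4624 -0.0112  0.1754] x [ 0.048 -0.023 -0.999] yaw of y -124.4 j6 0.585 F [ 3.7 -2.4 -4.9] w 0.0148 t 13.55
delta tool [ 0.0003 -0.0003  0.0001]
turn -0.7202337791424611
0.09912663617817366 146.646585390427
264 [285 288 289 286 292 287 287 282 226 116  99  94 243 351 308 189 174 175
 176 182]
266 [285 284 283 283 282 283 283 284 239 119 100  88 244 348 300 186 177 181
 178 178]
268 [282 284 281 281 276 279 279 282 224  90  95  92 236 334 273 185 179 180
 176 180]
```

```bash
cat >>h.py <<'E'
def arc(q,n,r=.0991,z=.1755,th=-7.3):
    p=np.array([.5452,-.0657]);o=get_obs();R=Ro.from_euler("xyz",o["ee_rot"]).as_matrix()
    g=o["tool_pos"][:2]-p;a=np.degrees(np.arctan2(g[1],g[0]));yd=np.degrees(np.arctan2(R[1,1],R[0,1]))%360
    print("pos",o["tool_pos"].round(4),"r",np.linalg.norm(g).round(4),"q est",(a-90-th).round(1),"y-bar",round(yd-a,1),"Rz",R[2].round(3),"F",o["ft_force"].round(1),"w",round(o["width"],4),"t",round(o["t"],2),"j",o["joints"].round(2))
    # sequence of n steps
    P=o["tool_pos"];aa=a;qs=np.linspace(a-90-th,q,n+1)[1:]
    for qq in qs:
        ang=np.radians(qq+90+th);T=np.array([*(p+r*np.array([np.cos(ang),np.sin(ang)])),z if qq==qs[-1] else P[2]+(z-o["tool_pos"][2])/n])
        d=R.T@(T-P);dt=aa-(qq+90+th);print(d.round(4),"turn",dt.round(1))
        R=R@Ro.from_euler("x",dt,degrees=True).as_matrix();P=T;aa=qq+90+th
E
python3 - <<'E'
from h import *
arc(50,3)
E
```

```text
pos [ 0.4624 -0.0112  0.1754] r 0.0991 q est 64.0 y-bar 88.9 Rz [-0.999 -0.008 -0.053] F [ 4.9 -2.  -5.5] w 0.0152 t 13.6 j [ 0.36  0.13 -0.5   0.05 -0.91  0.59]
[ 0.0001 -0.0081 -0.0002] turn 4.7
[ 0.0001 -0.008  -0.0002] turn 4.7
[ 0.0001 -0.008  -0.0002] turn 4.7
```

```bash

python3 -m pendant '{"delta_pos":[[0,-0.008,-0.0002],[0,-0.008,-0.0002],[0,-0.008,-0.0002]],"turn":[4.7,4.7,4.7]}'
python3 - <<'E'
from h import *
arc(40,3)
E
```

```text
t: 13.9
tool_pos: [0.4764, 0.0056, 0.1754]
ee_rot: [-2.828, 1.519, -0.541]
ft_force: [4.5, -2.5, -4.7]
width: 0.0154
pos [0.4764 0.0056 0.1754] r 0.0991 q est 51.3 y-bar 87.1 Rz [-0.999 -0.016 -0.049] F [ 4.5 -2.5 -4.7] w 0.0154 t 13.9 j [ 0.38  0.15 -0.46  0.05 -0.92  0.3 ]
[ 0.0001 -0.0065  0.0001] turn 3.8
[ 0.0001 -0.0065  0.0001] turn 3.8
[ 0.0001 -0.0065  0.0001] turn 3.8
```

```bash

python3 -m pendant '{"delta_pos":[[0,-0.008,0],[0,-0.008,-0.0002],[0,-0.008,-0.0002],[0,-0.008,-0.0002]],"turn":[4,4.3,4.5,4.5]}'
python3 - <<'E'
from h import *
arc(17,3)
E
```

```text
t: 14.3
tool_pos: [0.5, 0.0222, 0.1743]
ee_rot: [-2.747, 1.524, -0.769]
ft_force: [2.8, -0.7, -5.4]
width: 0.0148
pos [0.5    0.0222 0.1743] r 0.0989 q est 34.5 y-bar 86.1 Rz [-0.999 -0.018 -0.043] F [ 2.8 -0.7 -5.4] w 0.0148 t 14.3 j [ 0.4   0.2  -0.41  0.05 -0.95 -0.02]
[-0.0002 -0.0101  0.0004] turn 5.8
[-0.0002 -0.0101  0.0002] turn 5.8
[-0.0001 -0.0101  0.0002] turn 5.8
```

```bash

python3 -m pendant '{"delta_pos":[[-0.0005,-0.009,0.0002],[-0.0005,-0.009,0],[-0.0005,-0.009,0]],"turn":[4.5,4.5,4.5]}'
python3 - <<'E'
from h import *
arc(8,3)
E
```

```text
t: 14.6
tool_pos: [0.5222, 0.0302, 0.1741]
ee_rot: [-2.776, 1.527, -1.039]
ft_force: [2.2, -1.1, -5.7]
width: 0.0151
pos [0.5222 0.0302 0.1741] r 0.0986 q est 20.8 y-bar 86.1 Rz [-0.999 -0.016 -0.041] F [ 2.2 -1.1 -5.7] w 0.0151 t 14.6 j [ 0.39  0.25 -0.35  0.05 -0.97 -0.26]
[-0.0004 -0.0073  0.0007] turn 4.3
[-0.0003 -0.0074  0.0002] turn 4.3
[-0.0003 -0.0074  0.0002] turn 4.3
```

```bash

python3 -m pendant '{"delta_pos":[[-0.001,-0.006,0.0005],[-0.001,-0.006,0.0002],[-0.0005,-0.003,0]],"turn":[3,3,2]}'
python3 - <<'E'
from h import *
arc(0,3)
E
```

```text
t: 14.9
tool_pos: [0.5348, 0.0321, 0.1742]
ee_rot: [-2.879, 1.527, -1.284]
ft_force: [3.3, 0.5, -5.3]
width: 0.0155
pos [0.5348 0.0321 0.1742] r 0.0983 q est 13.4 y-bar 85.3 Rz [-0.999 -0.011 -0.042] F [ 3.3  0.5 -5.3] w 0.0155 t 14.9 j [ 0.39  0.27 -0.31  0.05 -1.   -0.39]
[-0.0004 -0.0076  0.0011] turn 4.5
[-0.0003 -0.0077  0.0003] turn 4.5
[-0.0003 -0.0077  0.0003] turn 4.5
```

Raise about 1 mm and check with the camera before the cam grips.

```bash

python3 -m pendant '{"delta_pos":[[-0.002,0,0],[-0.001,0,0]],"turn":[0,0]}'
python3 - <<'E'
from h import *
arc(0,3)
s=read_camera("side");S=s.astype(int).sum(2);cv2.imwrite("pics/s7.png",s)
for c in (264,266,268): print(c,S[225:245,c])
E
```

```text
t: 15.1
tool_pos: [0.5349, 0.0321, 0.1763]
ee_rot: [-2.919, 1.526, -1.321]
ft_force: [3.8, -1.5, -6.3]
width: 0.0154
pos [0.5349 0.0321 0.1763] r 0.0983 q est 13.3 y-bar 85.6 Rz [-0.999 -0.01  -0.043] F [ 3.8 -1.5 -6.3] w 0.0154 t 15.1 j [ 0.39  0.27 -0.31  0.05 -1.   -0.39]
[ 0.0003 -0.0076  0.0011] turn 4.4
[ 0.0003 -0.0076  0.0003] turn 4.4
[ 0.0004 -0.0076  0.0003] turn 4.4
264 [292 290 294 294 290 292 292 287 234 120  97  94 257 344 269 188 183 178
 180 179]
266 [288 289 290 291 293 291 291 287 246 127  95 103 256 340 270 183 185 185
 184 184]
268 [285 282 285 289 283 295 286 285 234 101 100 103 256 339 259 180 178 178
 181 185]
```

View pics/s7.png

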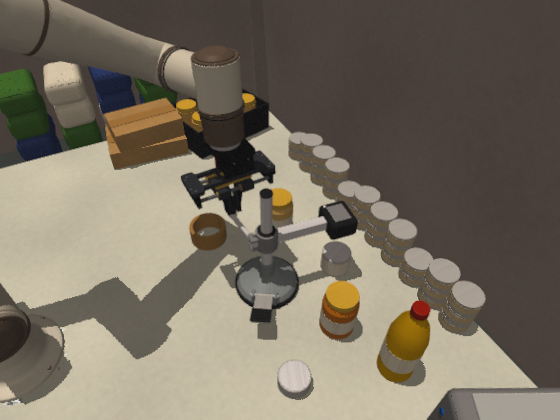

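```bash

python3 -m pendant '{"delta_pos":[[0,-0.0076,0.0008],[0,-0.0076,0.0003],[0,-0.0076,0.0003],[0,-0.005,0]],"turn":[4,4,4,2]}'
python3 - <<'E'
from h import *
arc(0,2)
E
```

```text
t: 15.55
tool_pos: [0.5559, 0.0312, 0.1746]
ee_rot: [-3.031, 1.526, -1.683]
ft_force: [-10.5, 8.4, -3.2]
width: 0.0153
pos [0.5559 0.0312 0.1746] r 0.0975 q est 1.0 y-bar 83.5 Rz [-0.999 -0.005 -0.044] F [-10.5   8.4  -3.2] w 0.0153 t 15.55 j [ 0.37  0.31 -0.24  0.05 -1.03 -0.62]
[-0.0005 -0.0007  0.0017] turn 0.5
[-0.0004 -0.0009  0.0001] turn 0.5
```

```bash

python3 -m pendant '{"delta_pos":[[0,-0.005,0.001],[0,-0.005,0.001],[0,-0.004,0]],"turn":[1,1,0]}'
python3 - <<'E'
from h import *
arc(0,2)
s=read_camera("side");S=s.astype(int).sum(2);t=read_camera("top")
for c in (264,266,268): print(c,S[225:245,c])
cv2.imwrite("pics/s8.png",cv2.resize(s[180:330,190:360],None,fx=4,fy=4,interpolation=cv2.INTER_CUBIC))
cv2.imwrite("pics/t8.png",cv2.resize(t[145:295,225:405],None,fx=4,fy=4,interpolation=cv2.INTER_CUBIC))
E
```

```text
t: 15.85
tool_pos: [0.5551, 0.0309, 0.1695]
ee_rot: [2.671, 1.513, -2.304]
ft_force: [-6.1, 6.2, -3.7]
width: 0.0151
pos [0.5551 0.0309 0.1695] r 0.0971 q est 1.4 y-bar 80.8 Rz [-0.998  0.026 -0.051] F [-6.1  6.2 -3.7] w 0.0151 t 15.85 j [ 0.36  0.33 -0.22  0.03 -1.07 -0.64]
[-0.0031 -0.0008  0.002 ] turn 0.7
[-0.0031 -0.0011  0.    ] turn 0.7
264 [294 291 289 294 292 293 289 283 231 121  84  72  79  95 249 349 281 179
 180 182]
266 [290 288 290 294 286 289 289 290 243 124  95  71  78  89 246 349 292 179
 182 188]
268 [288 291 288 285 285 284 290 287 232  91  93  72  99  97 251 335 268 185
 181 179]
```

View pics/s8.png

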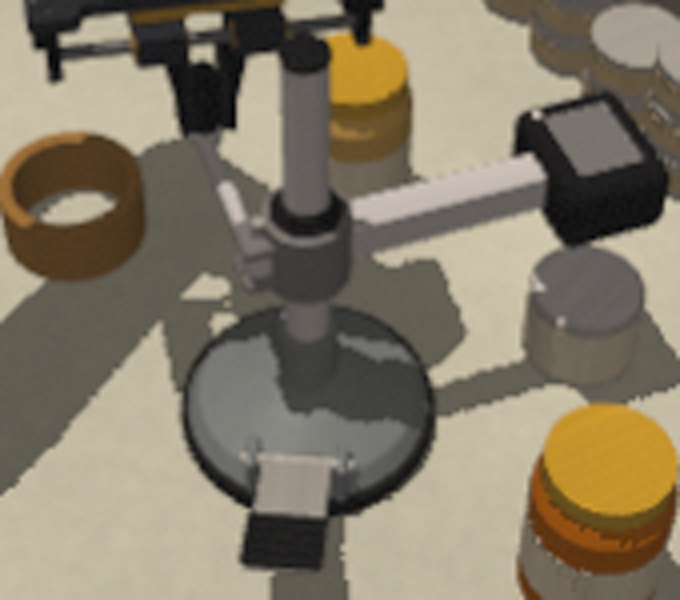

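View pics/t8.png

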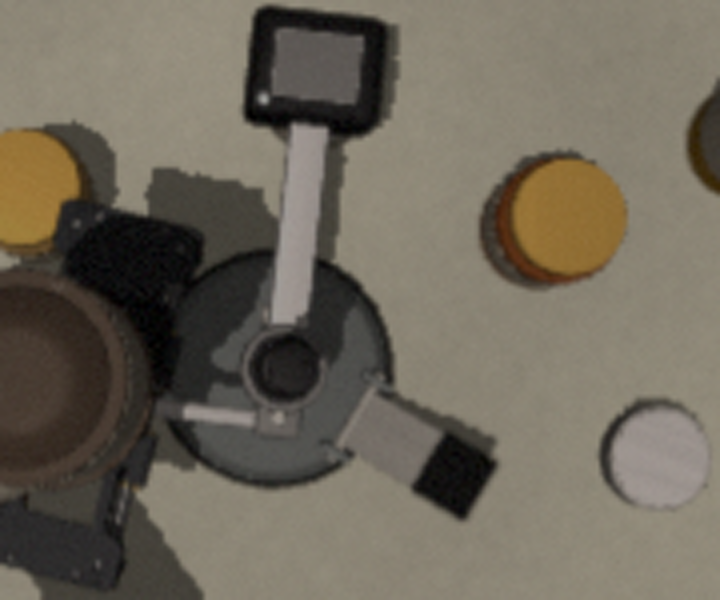

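```bash

python3 -m pendant '{"delta_pos":[[-0.004,0,0],[-0.004,0,0]],"turn":[0,0]}'
python3 - <<'E'
from h import *
arc(0,2)
s=read_camera("side");S=s.astype(int).sum(2)
for c in (264,266,268): print(c,S[225:245,c])
E
```

```text
t: 16.15
tool_pos: [0.5544, 0.0312, 0.1764]
ee_rot: [2.656, 1.513, -2.318]
ft_force: [1.8, -4.1, -6.7]
width: 0.0148
pos [0.5544 0.0312 0.1764] r 0.0973 q est 1.9 y-bar 80.4 Rz [-0.998  0.027 -0.051] F [ 1.8 -4.1 -6.7] w 0.0148 t 16.15 j [ 0.36  0.33 -0.21  0.03 -1.08 -0.64]
[ 0.0003 -0.0013  0.002 ] turn 0.9
[ 0.0004 -0.0016  0.0003] turn 0.9
264 [294 293 291 294 293 291 292 284 231 125 104  98 255 342 277 186 183 181
 173 184]
266 [290 294 289 290 292 287 288 290 241 127 110  91 254 340 271 181 186 184
 184 180]
268 [286 288 292 288 289 286 285 289 232 105 104  99 256 337 261 181 183 181
 183 182]
```

```bash
python3 - <<'E'
from h import *
from scipy.optimize import least_squares
P=np.array([(.4624,-.0112),(.4764,.0056),(.5,.0222),(.5222,.0302),(.5349,.0321),(.5559,.0312),(.5551,.0309),(.5544,.0312)])
s=least_squares(lambda c:np.hypot(*(P-c[:2]).T)-.1,[.545,-.066]);print(s.x,s.fun.round(4))
a=np.degrees(np.arctan2(*(P-s.x)[:,::-1].T));print((a-90).round(1))
# lever angle from top image t8: bar edges at z ~ .18-.03
z=.165
A=atz("top",ft(278,418),z+.01);B=atz("top",ft(188,412),z);print(A,B,np.degrees(np.arctan2(*(B-A)[1::-1]))-90)
h=atz("top",ft(319,70),.185);c=atz("top",ft(283,366),.185);print(h,c,np.degrees(np.arctan2(*(h-c)[1::-1])))
t=read_camera("top")
cv2.imwrite("pics/t9.png",cv2.resize(t[150:265,250:330],None,fx=7,fy=5,interpolation=cv2.INTER_CUBIC))
cv2.imwrite("pics/t9.png",cv2.resize(cv2.convertScaleAbs(t[150:265,250:330],alpha=1.7),None,fx=5,fy=5,interpolation=cv2.INTER_CUBIC))
E
```

```text
[ 0.54412107 -0.06794321] [-0.0005 -0.      0.0004  0.0006  0.0005 -0.0002 -0.0005 -0.0003]
[55.2 42.6 26.1 12.6  5.3 -6.8 -6.3 -5.9]
[ 0.5440034  -0.06505996  0.175     ] [ 0.5479599 -0.0144871  0.165    ] -4.47334339180982
[ 0.73892191 -0.0913091   0.185     ] [ 0.57313291 -0.06797073  0.185     ] -8.01296358818083
```

View pics/t9.png

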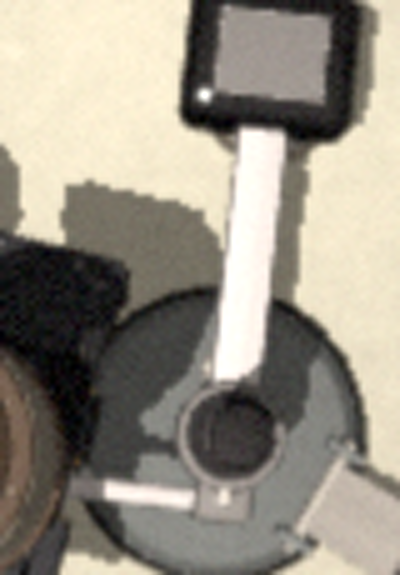

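```bash

python3 -m pendant '{"delta_pos":[[0,-0.003,0.001]],"turn":[0]}'
python3 -m pendant '{"delta_pos":[[0,-0.003,0.001]],"turn":[0]}'
python3 - <<'E'
from h import *
arc(0,1,th=-8)
E
```

```text
t: 16.35
tool_pos: [0.5552, 0.0311, 0.1767]
ee_rot: [2.593, 1.509, -2.382]
ft_force: [-10.7, 1.9, -3.5]
width: 0.015
t: 16.45
tool_pos: [0.555, 0.031, 0.1761]
ee_rot: [2.516, 1.503, -2.461]
ft_force: [-9.4, 1.0, -2.5]
width: 0.0153
pos [0.555  0.031  0.1761] r 0.0972 q est 2.2 y-bar 80.6 Rz [-0.998  0.039 -0.055] F [-9.4  1.  -2.5] w 0.0153 t 16.45 j [ 0.36  0.33 -0.2   0.02 -1.1  -0.64]
[ 0.0003 -0.0035  0.0024] turn 2.2
```

```bash

python3 -m pendant '{"delta_pos":[[0,0,0],[0,0,0],[0,0,0],[0,0,0],[0,0,0],[0,0,0]],"turn":[0,0,0,0,0,0]}'
python3 - <<'E'
from h import *
s=read_camera("side");S=s.astype(int).sum(2)
for c in (264,266,268): print(c,S[225:245,c])
arc(0,1,th=-8)
E
python3 -m pendant '{"delta_pos":[[0,0,0],[0,0,0],[0,0,0],[0,0,0],[0,0,0],[0,0,0],[0,0,0],[0,0,0],[0,0,0],[0,0,0]],"turn":[0,0,0,0,0,0,0,0,0,0]}'
```

```text
t: 17.05
tool_pos: [0.5547, 0.0311, 0.176]
ee_rot: [2.499, 1.504, -2.478]
ft_force: [-1.7, -2.4, -7.0]
width: 0.0156
264 [291 293 290 294 291 289 292 283 233 128 104  94 255 341 274 179 180 180
 182 180]
266 [290 295 291 293 290 293 288 291 245 129 105  92 247 336 271 180 183 183
 184 182]
268 [286 287 293 284 286 283 287 285 234 100 113  86 250 333 266 179 181 182
 178 181]
pos [0.5547 0.0312 0.176 ] r 0.0973 q est 2.4 y-bar 80.4 Rz [-0.998  0.04  -0.053] F [-2.  -2.1 -6.8] w 0.0151 t 17.1 j [ 0.36  0.33 -0.2   0.02 -1.1  -0.63]
[ 0.0003 -0.0038  0.0024] turn 2.4
t: 18.1
tool_pos: [0.5547, 0.0311, 0.176]
ee_rot: [2.499, 1.504, -2.478]
ft_force: [-2.0, -1.3, -6.0]
width: 0.0153
```

```bash
python3 - <<'E'
from h import *
th=-.135;O=np.array([.572,-.0685,0]);ex=np.array([np.cos(th),np.sin(th),0]);ey=np.array([-np.sin(th),np.cos(th),0])
out=[]
for n,(x0,y0,w,h) in(("side",(215,195,75,60)),("top",(255,190,65,75))):
    im=read_camera(n);a=cv2.resize(cv2.convertScaleAbs(im[y0:y0+h,x0:x0+w],alpha=1.6),None,fx=8,fy=8,interpolation=cv2.INTER_CUBIC)
    for q,c in((0,(0,0,255)),(.1,(0,255,0)),(.2,(255,0,0))):
        p=O-.027*ex+[0,0,.168];L=np.array([p+r*(-np.sin(q)*ex+np.cos(q)*ey) for r in(0,.1)])
        u=((proj(n,L)-[x0,y0])+.5)*8-.5;cv2.line(a,*[tuple(int(v) for v in k) for k in u.round()],c,1)
    u=((proj(n,np.array([O+[0,0,.187],O+[0,0,.187]+.15*ex]))-[x0,y0])+.5)*8-.5;cv2.line(a,*[tuple(int(v) for v in k) for k in u.round()],(255,0,255),1)
    cv2.imwrite(f"pics/b_{n}.png",a)
E
```

```text
(no output)
```

View pics/b_side.png

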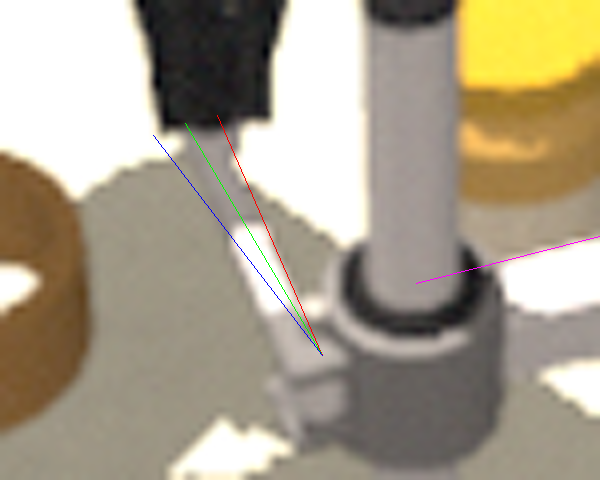

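View pics/b_top.png

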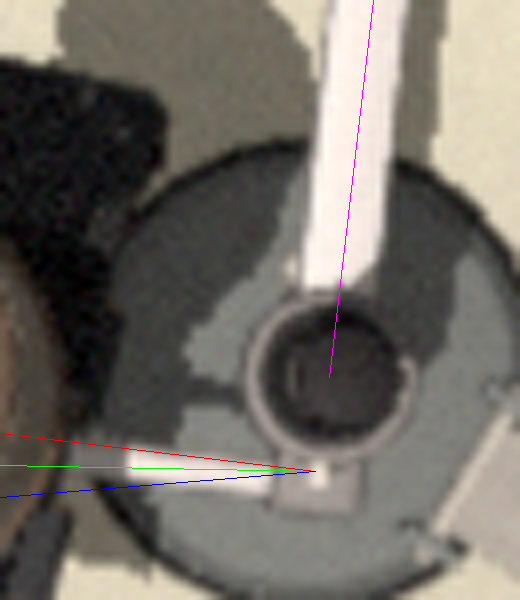

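```bash
python3 - <<'E'
from h import *
o=get_obs();print(o["tool_pos"],o["width"],o["t"],o["ft_force"]);print(job_done())
E
```

```text
[0.55468145 0.03113584 0.1760526 ] 0.01541546073571537 18.2 [-0.99735834 -1.57486208 -6.83398405]
the job is handed in; nothing more can be done
None
```

I pumped the pedal, raised the scanner arm to the marker ring by its lever grip, shut the lever and handed the job in at 18.2 s. The fingers were still closed on the grip at a 40 N setting. No verdict was reported.

- **Pedal:** I pressed it until the fingertips stopped at z = 41 mm with 24–36 N, held it about 0.3 s and let go. The later pictures show it up again.
- **Height:** In the last side picture, the collar's front rim was within about 0.1 px of where it should be when level with the ring's underside (1 px is about 3 mm). I estimate the collar's top is level to about 2 mm. It sat near the mark for over 0.5 s with the lever still at about 1.1 rad before I swung it.
- **Lever:** The tool position gives 0.03–0.04 rad. An early reading from the top picture gave about 0.06 rad. In the final overlays the bar lies parallel to the fully shut line. Pushing harder only raised the force to about 10 N without moving the lever.
- **Setback:** My first shutting push let the arm sink about 6–7 mm. I raised it back with the lever shut, needing little more than the arm's weight, so the cam holds less firmly than I expected. After that it held its height for the last 1.6 s.
- **Bystanders:** No contact was noticed, and those visible in the close-up pictures stood where they had been. I did not measure their positions again at the end.

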